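# Turn the battery pack that was put in backwards

### The job

Three battery packs stand in the charging dock on the bench, but one of them was put in backwards: its low stepped end, with the contacts, points away from the dock's raised terminal bar. Draw that pack out of its bay, turn it end for end and lower it back, without dropping it, into the same bay, fully home, with its stepped end towards the terminal bar. Leave the other two packs as they are.

Things in the scene. Friction and masses are not known exactly. Their poses are not given: they have to be found in the camera images.
- dock: Grey charging dock, fixed. Origin: centre of the bay block's underside, on the bench. Bay block 116 (x) by 200 (y) by 34 mm; along its +x side a raised terminal bar, 26 mm deep (x = 58 to 84), 60 mm high. Three bays along y, centres at x = 0, y = -70, 0, +70 mm: slots 88 (x) by 34 mm (y), open at the top, floor 10 mm and bevelled mouth 34 mm above the bench. z up.
- pack_1: The backwards pack, in any bay: black, 80 mm long (x), 26 thick (y), 0.15 to 0.3 kg, +x opposite to the dock's +x. Origin: centre of underside; z up. Main body x = -40 to +20 mm, 68 high; low step x = +20 to +40 mm, 40 high. Seated: underside 10, top 78 mm above the bench, 4 mm loose all round. Grip across y at the origin. 44 mm free to a neighbour: open at most 55 mm there.
- pack_1_step (a point): Point on the top face of the low step of pack_1, 28 mm from its origin towards its +x, 40 mm above its underside; two small brass contact strips lie on this face.
- pack_2: A pack of the same shape, the right way round: its +x (stepped end) points along the dock's +x, to the terminal bar. To be left alone. Origin: centre of the underside.
- pack_3: As pack_2: a pack of the same shape, the right way round, to be left alone. Origin: centre of the underside.
Things that resemble listed ones, but are neither listed nor needed, are in the scene too. What is shaped like the pack_1 but blue is not meant.

How it is judged (in metres and radians):
On the way:
1. the backwards pack is drawn right out of its bay (underside at least 45 mm above the bench) (height (world z) of pack_1 above 0.045 m), for 0.2 s.
At the end, for the whole second after the job is handed in: pack_1 stands at rest in the bay it came from (origin within 15 mm of where it began), fully home (underside within 5 mm of the bay floor), upright within 8 degrees, along the bay within 11 degrees, its stepped end towards the terminal bar; the other two packs are within 12 mm of where they stood (distance of pack_1 from where it was at the start of the episode below 0.015 m and z of pack_1 in the frame of dock below 0.015 m and x of pack_1_step in the frame of dock above 0.015 m and angle between the x axis of pack_1 and the x axis of dock, either way round below 0.2 rad and angle between pack_1's own z axis and vertical below 0.15 rad and linear speed of pack_1 below 0.02 m/s and distance of each of pack_2, pack_3 from where it was at the start of the episode below 0.012 m); the robot touches nothing.
It fails at once if the backwards pack is let go while it is out of its bay (dropped) (height (world z) of pack_1 above 0.045 m and contact force between the fingers and pack_1 below 0.05 N).
It fails at once if one of the other packs is pulled up or knocked out of place (moved more than 20 mm) (distance of any of pack_2, pack_3 from where it was at the start of the episode above 0.02 m).
It also fails if it takes over 42 s, if anything falls off the work surface, if the arm or the gripper's body presses on something with over 40 N, if the wrist force passes 120 N, or if a joint passes its speed limit or range.

### The arm

A 6-joint arm with a two-finger parallel gripper is mounted at the origin on a cart in front of the work surface, level with it; the furniture and walls round the work are solid. World frame = base frame: x ahead of the robot, y to its left, z up, the work surface at z = 0. Lengths are in mm, angles in rad, forces in N, time in s.
With the tool pointing down it reaches from about 300 to 775 mm from the base axis. Payload 14.6 kg.
Tool frame: the origin (TCP) lies at the very end of the fingers, on their centre line; the grasp point (between the pads) lies 19 mm behind it; z points along the fingers, y is the line along which they close (so a half turn about z gives the same grasp; the last joint's range is limited). The gripper opens to 94 mm and grips with 3 to 60 N. Pads are 16 mm wide; open, the fingers measure 119 mm over their backs; the gripper's body (75 mm by 177 mm) begins 78 mm behind the grasp point.
Start: joints at [-1.272, 0.3, 1.521, -0, 1.321, -0.067], TCP at [196.726, -513.603, 205.446] pointing down, gripper open.
Joint ranges: [-3.03, 3.03], [-0.79, 2.21], [0.23, 2.52], [-1.04, 4.18], [0, 3.07], [-2.55, 2.55]. Speed limits (rad/s): [2.22, 2.22, 2.57, 3.14, 3.14, 3.14].

### API

Orientations are given as [roll, pitch, yaw] about the fixed x, y, z axes, in that order (R = Rz(yaw) Ry(pitch) Rx(roll)).
In Python, from cell import manip gives the robot as it stands. The module is installed in compiled form; this text tells all that it offers.
- The arm moves only by the shell command python3 -m inch 'ROWS' [FORCE]. ROWS is JSON, a list of rows, each an object of numbers: "gripper": the opening, from 0 (shut) to 1 (fully open); "dx", "dy", "dz": the shift along the world's x, y, z in m; "wx", "wy", "wz": the turn, a rotation vector about the world's x, y, z in degrees. A call has exactly 5 rows; each row is the pose to reach, as a shift and turn from the pose commanded when the call began; what a row does not reach only later rows make up. A row lasts 1/12 s, in which the tool goes at most 41.7 mm and 7.16 degrees, less where a joint would pass 70% of its speed; a pose out of reach is approached as far as the arm can. A call with a gripper value outside its range is refused whole. The fingers move at their own pace and stop on an object; FORCE is the grip in N (left out, the last holds). Time passes only in rows, so rows that repeat a pose let the fingers close, or fill a call up. It gives the time, the measured TCP pose, the force, the opening and the grip force at its end, in the units of the state.
- manip.read_state(): the state, without advancing time (a new reading comes with each control period).
- manip.camera(name): name is "scene" or "top" or "wrist"; returns the picture (384x512x3 uint8, blue, green, red); there is no depth.
- manip.camera_info(name): a dict with "camera_matrix" (3x3 intrinsics, pixels), "R" (3x3) and "t" (3): a world point X has camera coordinates R X + t; the wrist camera has in their place "tool_from_camera" (4x4, takes a point from camera to tool coordinates, whose origin is the TCP and whose axes are the flange's). Camera axes: x right, y down, z forward; pixel columns grow to the right and rows downward; lengths in mm; the calibration is good to about 2 mm. The wrist camera is an equidistant fisheye: a pixel r from the principal point sees the ray r / f radians off the axis. A picture is of the moment at which its call begins: read the wrist's pose just before it. camera_info takes no time and is no camera call.
- manip.sign_off(): hands the job in; it is judged then, once.
The state is a dict: "clock": time; "joints": joint angles; "qd": joint speeds; "effort": joint torques, N m; "eef_pos": TCP position; "eef_rot": TCP orientation; "wrist_force": force on the tool from outside, world axes, zero at the start; "moment": the same for the moment, N m; "finger_gap": finger opening in mm; "finger_force": force on a finger pad.
Only numpy, scipy, OpenCV 4.12 (cv2) and the standard library are available. Lean on these libraries where they do the work, as an engineer would, in place of code of your own. Each camera call takes 0.05 s, during which the arm holds its last target. There are 200 camera calls.

## Working session

There is one attempt and no reset: what is moved stays moved. The work goes in short steps, Python scripts to look and compute and a shell command to move; the robot and the scene stay as the last step left them, time stands still between calls to the robot, and variables do not carry over. Pictures are saved under pics/ and viewed, at most 10 in all, crops included, and the job is handed in when it is done.

```bash
mkdir -p pics
python3 - <<'E'
from cell import manip
import cv2,numpy as np
for n in("scene","top"):
    cv2.imwrite(f"pics/{n}0.png",manip.camera(n)); i=manip.camera_info(n); print(n,{k:np.round(v,3).tolist() for k,v in i.items() if k in("camera_matrix","R","t")})
print(manip.read_state())
E
```

```text
scene {'camera_matrix': [[353.654, 0.0, 248.943], [0.0, 353.654, 191.356], [0.0, 0.0, 1.0]], 'R': [[0.837, -0.547, -0.017], [-0.322, -0.467, -0.824], [0.443, 0.695, -0.567]], 't': [-575.285, 139.49, 776.271]}
top {'camera_matrix': [[358.618, 0.0, 249.229], [0.0, 358.618, 197.584], [0.0, 0.0, 1.0]], 'R': [[0.023, -1.0, 0.011], [-0.999, -0.024, -0.035], [0.035, -0.01, -0.999]], 't': [-231.463, 543.119, 873.651]}
{'clock': 0.1, 'joints': array([-1.27159599e+00,  3.00419192e-01,  1.52149674e+00,  1.22494392e-05,
        1.32070712e+00, -6.66424615e-02]), 'qd': array([-3.22246291e-05, -2.81379777e-03, -2.59787690e-03,  2.23843075e-05,
       -7.77715337e-04,  2.01351404e-04]), 'effort': array([ 1.28543197e-04, -5.32647979e+01, -3.53281689e+01,  7.08647934e-02,
        2.35029700e-02, -7.48771549e-05]), 'eef_pos': array([ 196.66598198, -513.3917794 ,  204.95048448]), 'eef_rot': array([-3.14056533e+00, -8.04562315e-05,  3.65839720e-01]), 'wrist_force': array([ 0.06768346, -0.42769576,  1.07499908]), 'moment': array([-0.00525487, -0.01076066, -0.00420797]), 'finger_force': 0.0, 'finger_gap': 94.39770949816183}
```

View pics/top0.png

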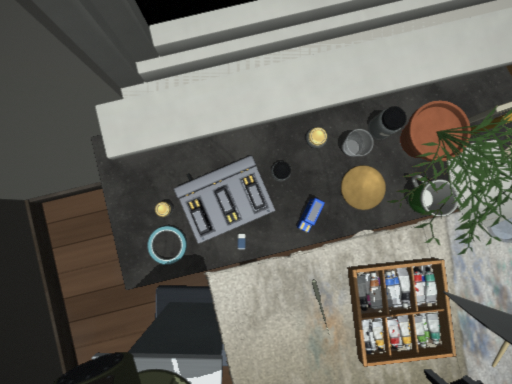

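View pics/scene0.png

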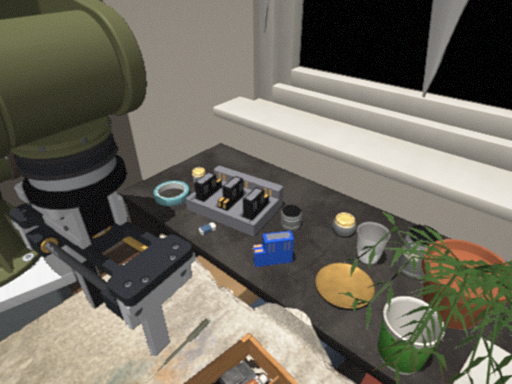

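The top view shows the dock near (225,200), with its terminal bar on the upper side. The middle pack, near (228,205), looks reversed. I'll enlarge it.

Run:
```python
import cv2
a=cv2.imread("pics/top0.png")[150:250,165:285]
cv2.imwrite("pics/crop1.png",cv2.resize(a,None,fx=6,fy=6,interpolation=cv2.INTER_CUBIC)[:600])
```

```text
(no output)
```

View pics/crop1.png

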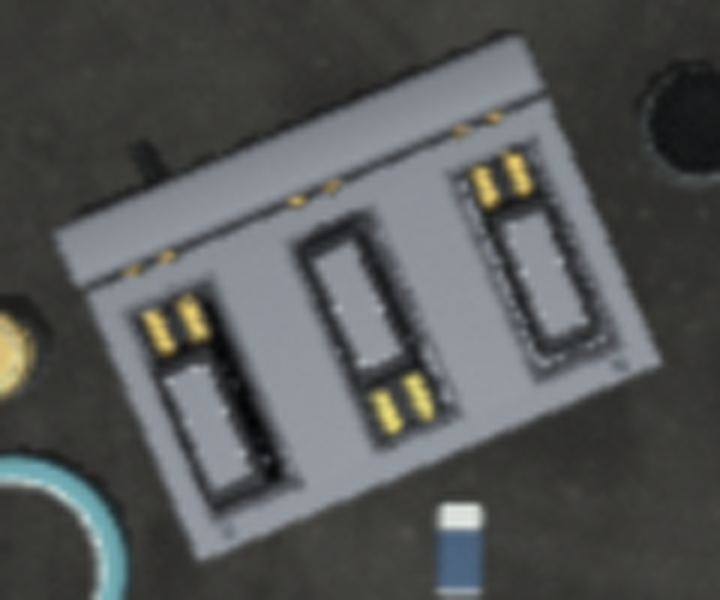

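The middle pack is backwards: its contacts at crop (405,405) point away from the bar. Next I'll fit the dock pose from its corners and the pack position from its top face.

```bash
cat > h.py <<'E'
import numpy as np
from scipy.optimize import least_squares
from scipy.spatial.transform import Rotation as Ro
from cell import manip
I=manip.camera_info("top");K,R,t=[np.array(I[k]) for k in("camera_matrix","R","t")]
def proj(X):
    c=(R@np.atleast_2d(X).T).T+t; return (c@K.T)[:,:2]/c[:,2:]
def back(px,z):
    d=R.T@np.linalg.solve(K,[*px,1]);o=-R.T@t; return o+d*(z-o[2])/d[2]
def fit(L,px,g):
    L=np.array(L,float);px=np.array(px)
    W=lambda p:np.c_[L[:,:2]@np.array([[np.cos(p[2]),-np.sin(p[2])],[np.sin(p[2]),np.cos(p[2])]]).T+p[:2],L[:,2]]
    s=least_squares(lambda p:(proj(W(p))-px).ravel(),g,x_scale=[1,1,.01]); return s.x,s.fun.reshape(-1,2)
E
python3 - <<'E'
from h import *
c=lambda l:[((x+.5)/6-.5+165,(y+.5)/6-.5+150) for x,y in l]
g=[*back((225,205),34)[:2],-.4]
p,f=fit([[-58,100,34],[-58,-100,34],[84,100,60],[84,-100,60],[58,100,60],[58,-100,60]],c([(203,560),(660,362),(55,235),(520,35),(85,288),(548,98)]),[*g[:2],.4])
print(p,f.round(1).tolist())
# contacts centre z=50 ; grey label centre on body top z=78
a=back(c([(405,403)])[0],50);b=back(c([(358,304)])[0],78)
print(a,b,np.arctan2(*(b-a)[1::-1]), np.linalg.norm((b-a)[:2]), (a*10+b*28)[:2]/38)
for q in[(175,325),(212,435)],[(500,180),(550,275)]:
    print([back(u,z).round(1) for u,z in zip(c(q),(50,78))])
E
```

```text
[ 5.29184341e+02 -1.66510445e+02  4.26984472e-01] [[-0.1, 0.6], [0.6, 0.7], [-0.7, -0.5], [0.9, -0.7], [-1.3, 0.9], [0.6, -1.0]]
[ 500.9606551  -179.07885936   50.        ] [ 538.58642613 -161.3569376    78.        ] 0.4401836335501232 41.59044549612302 [ 528.68490744 -166.02060122]
[array([529.4, -88.2,  50. ]), array([ 487.7, -107.4,   78. ])]
[array([ 589.4, -214.3,   50. ]), array([ 551.3, -234. ,   78. ])]
```

```bash
python3 -m inch '[{"dx":0.028,"dy":0.029,"dz":0,"wz":1,"gripper":0.56},{"dx":0.056,"dy":0.058,"dz":0,"wz":2,"gripper":0.56},{"dx":0.084,"dy":0.087,"dz":0,"wz":3,"gripper":0.56},{"dx":0.112,"dy":0.116,"dz":0,"wz":4,"gripper":0.56},{"dx":0.140,"dy":0.145,"dz":0,"wz":4,"gripper":0.56}]' 30
```

```text
validation failed for argument at $[0]...
```

```bash
python3 -m inch '[{"dx":0.028,"dy":0.029,"gripper":0.56},{"dx":0.056,"dy":0.058,"gripper":0.56},{"dx":0.084,"dy":0.087,"gripper":0.56},{"dx":0.112,"dy":0.116,"gripper":0.56},{"dx":0.140,"dy":0.145,"gripper":0.56}]'
```

```text
validation failed for argument at $[0]...
```

```bash
python3 -m inch '[{"gripper":0.56,"dx":0.028,"dy":0.029,"dz":0,"wx":0,"wy":0,"wz":1},{"gripper":0.56,"dx":0.056,"dy":0.058,"dz":0,"wx":0,"wy":0,"wz":2},{"gripper":0.56,"dx":0.084,"dy":0.087,"dz":0,"wx":0,"wy":0,"wz":3},{"gripper":0.56,"dx":0.112,"dy":0.116,"dz":0,"wx":0,"wy":0,"wz":4},{"gripper":0.56,"dx":0.140,"dy":0.145,"dz":0,"wx":0,"wy":0,"wz":4}]' 30
```

```text
clock: 0.52
eef_pos: [337.6, -366.9, 205.3]
eef_rot: [-3.141, 0.0, 0.436]
wrist_force: [0.1, -0.9, 0.7]
finger_gap: 64.0
finger_force: 0.0
```

```bash
python3 -m inch '[{"gripper":0.56,"dx":0.028,"dy":0.029,"dz":0,"wx":0,"wy":0,"wz":0},{"gripper":0.56,"dx":0.056,"dy":0.058,"dz":0,"wx":0,"wy":0,"wz":0},{"gripper":0.56,"dx":0.084,"dy":0.087,"dz":0,"wx":0,"wy":0,"wz":0},{"gripper":0.56,"dx":0.112,"dy":0.116,"dz":0,"wx":0,"wy":0,"wz":0},{"gripper":0.56,"dx":0.140,"dy":0.145,"dz":0,"wx":0,"wy":0,"wz":0}]'
```

```text
clock: 0.93
eef_pos: [477.7, -221.8, 205.4]
eef_rot: [-3.141, 0.0, 0.436]
wrist_force: [0.3, -0.1, -0.1]
finger_gap: 52.6
finger_force: 0.0
```

```bash
python3 -m inch '[{"gripper":0.56,"dx":0.026,"dy":0.028,"dz":-0.01,"wx":0,"wy":0,"wz":0},{"gripper":0.56,"dx":0.052,"dy":0.056,"dz":-0.025,"wx":0,"wy":0,"wz":0},{"gripper":0.56,"dx":0.052,"dy":0.056,"dz":-0.05,"wx":0,"wy":0,"wz":0},{"gripper":0.56,"dx":0.052,"dy":0.056,"dz":-0.05,"wx":0,"wy":0,"wz":0},{"gripper":0.56,"dx":0.052,"dy":0.056,"dz":-0.05,"wx":0,"wy":0,"wz":0}]'
python3 - <<'E'
from cell import manip
import cv2
s=manip.read_state();print(s["eef_pos"],s["eef_rot"],s["joints"])
a=manip.camera("wrist");cv2.imwrite("pics/w1.png",a)
i=manip.camera_info("wrist");print(i)
cv2.imwrite("pics/w1big.png",cv2.resize(a,None,fx=1.5,fy=1.5))
E
```

```text
clock: 1.35
eef_pos: [528.0, -167.5, 154.7]
eef_rot: [-3.14, 0.002, 0.436]
wrist_force: [-1.6, -0.1, 1.0]
finger_gap: 52.3
finger_force: 0.0
[ 528.03269861 -167.47047291  154.70761077] [-3.13961103e+00  2.06414856e-03  4.36021757e-01] [-3.73180725e-01  3.56182145e-01  1.56847267e+00 -1.34633453e-04
  1.21979644e+00  7.61642362e-01]
{'camera_matrix': array([[297.31863964,   0.        , 252.82783716],
       [  0.        , 297.31863964, 186.22152646],
       [  0.        ,   0.        ,   1.        ]]), 'tool_from_camera': array([[-5.26725272e-04, -9.64314952e-01, -2.64757239e-01,
         7.92400585e+01],
       [ 9.99999577e-01, -3.08312994e-04, -8.66507823e-04,
         1.00505058e-01],
       [ 7.53958353e-04, -2.64757583e-01,  9.64314707e-01,
        -1.78408819e+02],
       [ 0.00000000e+00,  0.00000000e+00,  0.00000000e+00,
         1.00000000e+00]])}
```

View pics/w1big.png

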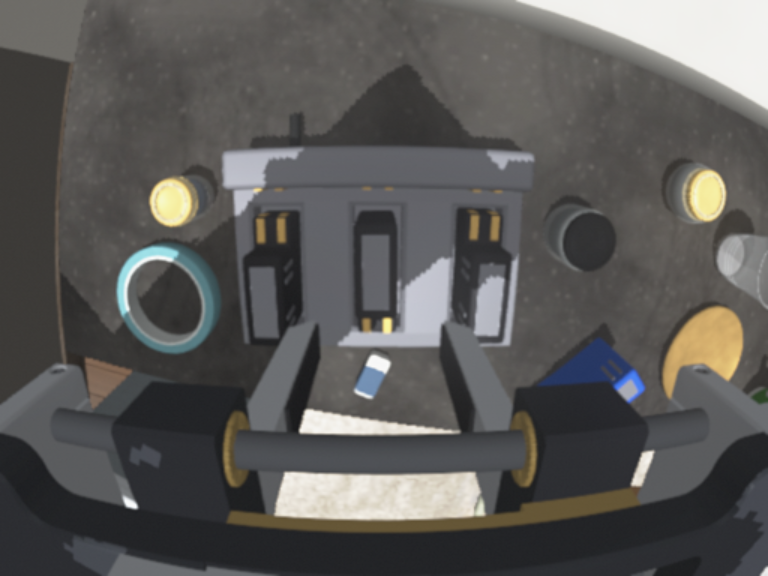

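The wrist view has the pack centred between the fingers, with its label centre at (375,262) and contacts at (377,325). Now to convert those.

```bash
cat >> h.py <<'E'
W=manip.camera_info("wrist")
def wback(px,z,pos,rot):
    K=np.array(W["camera_matrix"]);T=np.array(W["tool_from_camera"])
    v=(np.array(px)-K[:2,2])/K[0,0];th=np.linalg.norm(v)
    d=np.r_[v/th*np.sin(th),np.cos(th)]
    Rt=Ro.from_euler("xyz",rot).as_matrix()
    o=pos+Rt@T[:3,3];d=Rt@T[:3,:3]@d
    return o+d*(z-o[2])/d[2]
E
python3 - <<'E'
from h import *
s=manip.read_state();P,Q=s["eef_pos"],s["eef_rot"]
f=lambda x,y,z:wback(((x+.5)/1.5-.5,(y+.5)/1.5-.5),z,P,Q)
yaw=.43;c=np.array([np.cos(yaw),np.sin(yaw)])
for n,v in dict(lab=(375,262,78),con=(377,325,50),slot_bl=(344,332,34),slot_tl=(355,205,34),slot_tr=(401,205,34),barL=(223,186,60),barR=(534,186,60),bL=(243,345,34),bR=(511,345,34),top=(359,212,78),topr=(395,212,78)).items():
    w=f(*v);d=(w-P)[:2];print(n,w.round(1),"tool frame",round(d@c,1),round(d@[-c[1],c[0]],1))
l,k,a,b=f(375,262,78),f(377,325,50),f(223,186,60),f(534,186,60)
print(np.arctan2(*(l-k)[1::-1]),np.arctan2(*(a-b)[1::-1])-np.pi/2,np.linalg.norm(a-b),((l-k)[:2]@c))
E
```

```text
lab [ 545.  -157.4   78. ] tool frame 19.6 2.9
con [ 499.4 -179.6   50. ] tool frame -31.1 1.7
slot_bl [ 478.6 -162.6   34. ] tool frame -42.9 25.8
slot_tl [ 565.7 -132.4   34. ] tool frame 48.8 16.9
slot_tr [ 578.8 -160.6   34. ] tool frame 48.9 -14.1
barL [545.9 -49.9  60. ] tool frame 65.3 100.2
barR [ 629.3 -229.6   60. ] tool frame 66.1 -97.9
bL [435.  -97.1  34. ] tool frame -55.3 103.5
bR [ 520.7 -281.2   34. ] tool frame -54.1 -99.5
top [ 568.  -136.6   78. ] tool frame 49.2 12.2
topr [ 576.8 -155.4   78. ] tool frame 49.3 -8.6
0.4527056167369951 0.4342023428431645 198.09955676239656 50.623123338676805
```

Run:
```python
import cv2
a=cv2.imread("pics/w1.png")[125:240,200:310]
cv2.imwrite("pics/crop2.png",cv2.resize(a,None,fx=5,fy=5,interpolation=cv2.INTER_CUBIC))
```

```text
(no output)
```

View pics/crop2.png

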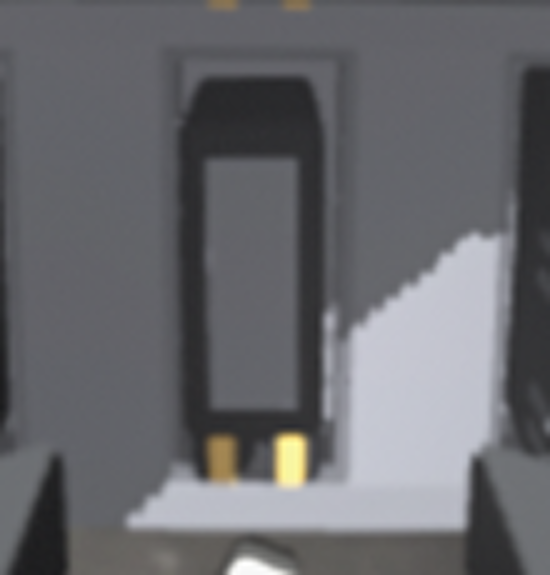

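The crop shows the label at x 205–298, y 157–410, with the contacts ending at y 485 and the slot mouth at x 168–352.

Run:
```python
from h import *
s=manip.read_state();P,Q=s["eef_pos"],s["eef_rot"]
yaw=Q[2];c=np.array([np.cos(yaw),np.sin(yaw)])
for n,v in dict(labc=(252,283,78),labtop=(252,157,78),labbot=(252,410,78),topL=(183,283,78),topR=(322,283,78),bodyfar=(252,122,78),bodynear=(252,433,78),conend=(255,487,50),slotfar=(260,52,34),slotL=(168,150,34),slotR=(350,150,34)).items():
    w=wback((200+(v[0]+.5)/5-.5,125+(v[1]+.5)/5-.5),v[2],P,Q);d=(w-P)[:2];print(n,w.round(1),"tool",round(d@c,1),round(d@[-c[1],c[0]],1))
```

```text
labc [ 539.5 -160.1   78. ] tool 13.4 2.7
labtop [ 560.1 -150.6   78. ] tool 36.2 2.6
labbot [ 517.7 -170.1   78. ] tool -10.5 2.7
topL [ 534.3 -148.9   78. ] tool 13.4 15.0
topR [ 544.7 -171.4   78. ] tool 13.4 -9.8
bodyfar [ 565.7 -148.    78. ] tool 42.4 2.6
bodynear [ 513.7 -172.    78. ] tool -15.0 2.8
conend [ 493.7 -181.6   50. ] tool -37.2 2.5
slotfar [ 573.5 -145.7   34. ] tool 50.4 1.4
slotL [ 547.3 -137.    34. ] tool 30.3 20.3
slotR [ 563.  -170.8   34. ] tool 30.2 -17.0
```

```bash
python3 -m inch '[{"gripper":0.56,"dx":0.001,"dy":0.002,"dz":-0.02,"wx":0,"wy":0,"wz":0},{"gripper":0.56,"dx":0.001,"dy":0.002,"dz":-0.045,"wx":0,"wy":0,"wz":0},{"gripper":0.56,"dx":0.001,"dy":0.002,"dz":-0.07,"wx":0,"wy":0,"wz":0},{"gripper":0.56,"dx":0.001,"dy":0.002,"dz":-0.095,"wx":0,"wy":0,"wz":0},{"gripper":0.56,"dx":0.001,"dy":0.002,"dz":-0.112,"wx":0,"wy":0,"wz":0}]'
```

```text
clock: 1.82
eef_pos: [529.3, -166.8, 43.2]
eef_rot: [3.141, -0.0, 0.434]
wrist_force: [0.3, -0.1, 0.0]
finger_gap: 52.9
finger_force: 0.0
```

```bash
python3 -m inch '[{"gripper":0.56,"dx":0,"dy":0,"dz":0,"wx":0,"wy":0,"wz":0},{"gripper":0.1,"dx":0,"dy":0,"dz":0,"wx":0,"wy":0,"wz":0},{"gripper":0.1,"dx":0,"dy":0,"dz":0,"wx":0,"wy":0,"wz":0},{"gripper":0.1,"dx":0,"dy":0,"dz":0,"wx":0,"wy":0,"wz":0},{"gripper":0.1,"dx":0,"dy":0,"dz":0,"wx":0,"wy":0,"wz":0}]' 30
```

```text
clock: 2.23
eef_pos: [530.3, -166.0, 44.9]
eef_rot: [3.14, -0.002, 0.435]
wrist_force: [0.2, 0.9, 0.2]
finger_gap: 29.0
finger_force: 0.4
```

```bash
python3 -m inch '[{"gripper":0.1,"dx":0,"dy":0,"dz":0,"wx":0,"wy":0,"wz":0},{"gripper":0.1,"dx":0,"dy":0,"dz":0,"wx":0,"wy":0,"wz":0},{"gripper":0.1,"dx":0,"dy":0,"dz":0,"wx":0,"wy":0,"wz":0},{"gripper":0.1,"dx":0,"dy":0,"dz":0,"wx":0,"wy":0,"wz":0},{"gripper":0.1,"dx":0,"dy":0,"dz":0,"wx":0,"wy":0,"wz":0}]' 30
```

```text
clock: 2.65
eef_pos: [530.2, -165.9, 44.6]
eef_rot: [3.14, -0.001, 0.436]
wrist_force: [-1.8, -0.3, 7.7]
finger_gap: 25.6
finger_force: 30.0
```

Gripped, with a 26 mm gap and 30 N. Lifting next.

```bash
python3 -m inch '[{"gripper":0.1,"dx":0,"dy":0,"dz":0.01,"wx":0,"wy":0,"wz":0},{"gripper":0.1,"dx":0,"dy":0,"dz":0.022,"wx":0,"wy":0,"wz":0},{"gripper":0.1,"dx":0,"dy":0,"dz":0.034,"wx":0,"wy":0,"wz":0},{"gripper":0.1,"dx":0,"dy":0,"dz":0.046,"wx":0,"wy":0,"wz":0},{"gripper":0.1,"dx":0,"dy":0,"dz":0.058,"wx":0,"wy":0,"wz":0}]' 35
```

```text
clock: 3.07
eef_pos: [529.9, -165.6, 103.2]
eef_rot: [3.141, -0.001, 0.436]
wrist_force: [1.2, -0.1, -1.6]
finger_gap: 26.1
finger_force: 35.0
```

```bash
python3 -m inch '[{"gripper":0.1,"dx":0,"dy":0,"dz":0.01,"wx":0,"wy":0,"wz":0},{"gripper":0.1,"dx":0,"dy":0,"dz":0.02,"wx":0,"wy":0,"wz":0},{"gripper":0.1,"dx":0,"dy":0,"dz":0.03,"wx":0,"wy":0,"wz":0},{"gripper":0.1,"dx":0,"dy":0,"dz":0.035,"wx":0,"wy":0,"wz":0},{"gripper":0.1,"dx":0,"dy":0,"dz":0.035,"wx":0,"wy":0,"wz":0}]'
python3 - <<'E'
from cell import manip
import cv2,numpy as np
s=manip.read_state();print(s["eef_pos"],s["eef_rot"],s["joints"],s["finger_gap"],s["finger_force"])
w=manip.camera("wrist");cv2.imwrite("pics/w2.png",w);a=manip.camera("scene")[150:250,170:300]
cv2.imwrite("pics/m2.png",np.hstack([cv2.resize(w[100:260,150:360],(600,457)),cv2.resize(a,(200,154)).copy() if 0 else np.pad(cv2.resize(a,(200,154)),((0,303),(0,0),(0,0)))]))
E
```

```text
clock: 3.48
eef_pos: [530.2, -165.8, 137.7]
eef_rot: [3.14, -0.001, 0.436]
wrist_force: [1.3, 0.3, -0.6]
finger_gap: 25.8
finger_force: 35.0
[ 530.1593833  -165.77887252  137.745915  ] [ 3.14032150e+00 -1.24715354e-03  4.35587444e-01] [-3.69009507e-01  3.74673767e-01  1.58518998e+00  1.86193814e-05
  1.17994820e+00  7.66193090e-01] 25.847220871797433 34.99911367893219
```

View pics/m2.png

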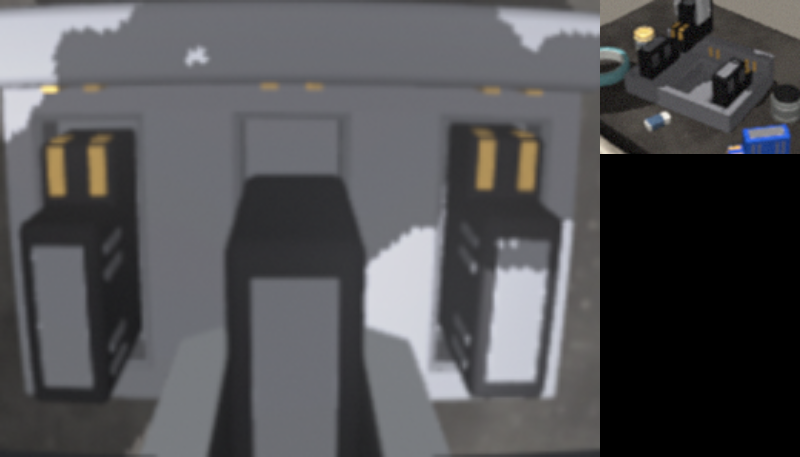

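The pack hangs square in the grip. The empty bay mouth is at x 236–350, y 115. I'll measure the bay and the pack's offset in the hand.

Run:
```python
from h import *
s=manip.read_state();P,Q=s["eef_pos"],s["eef_rot"]
yaw=Q[2];c=np.array([np.cos(yaw),np.sin(yaw)]);k=600/210
def f(x,y,z):
    w=wback((150+(x+.5)/k-.5,100+(y+.5)/k-.5),z,P,Q);d=(w-P)[:2];return w.round(1),round(d@c,1),round(d@[-c[1],c[0]],1)
zt=78+P[2]-44.6
for n,v in dict(mL=(236,115,34),mR=(350,115,34),iL=(247,120,34),iR=(341,120,34),leftslotR=(142,117,34),leftslotL=(41,118,34),rightslotL=(441,117,34),rightslotR=(546,115,34),labL=(251,278,zt),labR=(340,278,zt),topL=(227,250,zt),topR=(364,250,zt),barL=(270,87,55)).items(): print(n,*f(*v))
```

```text
mL [ 564.5 -127.6   34. ] 47.7 19.6
mR [ 580.4 -161.9   34. ] 47.6 -18.2
iL [ 564.5 -131.6   34. ] 46.0 16.0
iR [ 577.6 -159.9   34. ] 45.9 -15.2
leftslotR [550.9 -99.   34. ] 47.4 51.3
leftslotL [536.4 -66.7  34. ] 47.9 86.7
rightslotL [ 593.1 -189.8   34. ] 47.3 -48.7
rightslotR [ 609.9 -222.4   34. ] 48.9 -85.4
labL [ 556.9 -144.2  169.6] 33.7 7.8
labR [ 563.6 -158.6  169.6] 33.7 -8.1
topL [ 559.8 -138.2  169.6] 38.9 12.0
topR [ 570.1 -160.2  169.6] 38.9 -12.3
barL [ 579.5 -133.9   55. ] 58.6 7.7
```

```bash
python3 -m inch '[{"gripper":0.1,"dx":0,"dy":0,"dz":0,"wx":0,"wy":0,"wz":5},{"gripper":0.1,"dx":0,"dy":0,"dz":0,"wx":0,"wy":0,"wz":11},{"gripper":0.1,"dx":0,"dy":0,"dz":0,"wx":0,"wy":0,"wz":17},{"gripper":0.1,"dx":0,"dy":0,"dz":0,"wx":0,"wy":0,"wz":23},{"gripper":0.1,"dx":0,"dy":0,"dz":0,"wx":0,"wy":0,"wz":30}]'
```

```text
clock: 4.0
eef_pos: [529.4, -165.5, 135.6]
eef_rot: [-3.14, 0.0, 0.964]
wrist_force: [0.6, -0.3, -0.8]
finger_gap: 25.7
finger_force: 35.0
```

```bash
python3 -m inch '[{"gripper":0.1,"dx":0,"dy":0,"dz":0,"wx":0,"wy":0,"wz":7},{"gripper":0.1,"dx":0,"dy":0,"dz":0,"wx":0,"wy":0,"wz":14},{"gripper":0.1,"dx":0,"dy":0,"dz":0,"wx":0,"wy":0,"wz":21},{"gripper":0.1,"dx":0,"dy":0,"dz":0,"wx":0,"wy":0,"wz":28},{"gripper":0.1,"dx":0,"dy":0,"dz":0,"wx":0,"wy":0,"wz":35}]'
```

```text
clock: 4.42
eef_pos: [529.4, -165.5, 135.6]
eef_rot: [-3.14, -0.001, 1.576]
wrist_force: [-1.1, 0.1, -0.4]
finger_gap: 25.8
finger_force: 35.0
```

```bash
python3 -m inch '[{"gripper":0.1,"dx":0,"dy":0,"dz":0,"wx":0,"wy":0,"wz":7},{"gripper":0.1,"dx":0,"dy":0,"dz":0,"wx":0,"wy":0,"wz":14},{"gripper":0.1,"dx":0,"dy":0,"dz":0,"wx":0,"wy":0,"wz":21},{"gripper":0.1,"dx":0,"dy":0,"dz":0,"wx":0,"wy":0,"wz":28},{"gripper":0.1,"dx":0,"dy":0,"dz":0,"wx":0,"wy":0,"wz":35}]'
```

```text
clock: 4.83
eef_pos: [529.4, -165.5, 135.6]
eef_rot: [-3.141, -0.001, 2.187]
wrist_force: [-0.1, 0.0, -2.2]
finger_gap: 25.8
finger_force: 35.0
```

```bash
python3 -m inch '[{"gripper":0.1,"dx":0,"dy":0,"dz":0,"wx":0,"wy":0,"wz":7},{"gripper":0.1,"dx":0,"dy":0,"dz":0,"wx":0,"wy":0,"wz":14},{"gripper":0.1,"dx":0,"dy":0,"dz":0,"wx":0,"wy":0,"wz":21},{"gripper":0.1,"dx":0,"dy":0,"dz":0,"wx":0,"wy":0,"wz":28},{"gripper":0.1,"dx":0,"dy":0,"dz":0,"wx":0,"wy":0,"wz":35}]'
```

```text
clock: 5.25
eef_pos: [529.4, -165.5, 135.6]
eef_rot: [3.142, -0.002, 2.798]
wrist_force: [0.2, 0.0, -1.6]
finger_gap: 26.0
finger_force: 35.0
```

```bash
python3 -m inch '[{"gripper":0.1,"dx":0,"dy":0,"dz":0,"wx":0,"wy":0,"wz":7},{"gripper":0.1,"dx":0,"dy":0,"dz":0,"wx":0,"wy":0,"wz":14},{"gripper":0.1,"dx":0,"dy":0,"dz":0,"wx":0,"wy":0,"wz":21},{"gripper":0.1,"dx":0,"dy":0,"dz":0,"wx":0,"wy":0,"wz":28},{"gripper":0.1,"dx":0,"dy":0,"dz":0,"wx":0,"wy":0,"wz":35}]'
```

```text
clock: 5.67
eef_pos: [529.4, -165.5, 135.6]
eef_rot: [3.141, -0.001, -2.875]
wrist_force: [0.1, 0.2, -1.9]
finger_gap: 25.7
finger_force: 35.0
```

```bash
python3 -m inch '[{"gripper":0.1,"dx":0,"dy":0,"dz":0,"wx":0,"wy":0,"wz":5},{"gripper":0.1,"dx":0.0015,"dy":0.0015,"dz":0,"wx":0,"wy":0,"wz":10},{"gripper":0.1,"dx":0.0015,"dy":0.0015,"dz":0,"wx":0,"wy":0,"wz":10},{"gripper":0.1,"dx":0.0015,"dy":0.0015,"dz":0,"wx":0,"wy":0,"wz":10},{"gripper":0.1,"dx":0.0015,"dy":0.0015,"dz":0,"wx":0,"wy":0,"wz":10}]'
python3 - <<'E'
from cell import manip
import cv2,numpy as np
s=manip.read_state();print(s["eef_pos"],s["eef_rot"],s["joints"],s["finger_gap"],s["finger_force"])
w=manip.camera("wrist");cv2.imwrite("pics/w3.png",w)
cv2.imwrite("pics/m3.png",cv2.resize(w[100:300,120:386],(800,600)))
E
```

```text
clock: 6.08
eef_pos: [531.0, -164.1, 136.0]
eef_rot: [3.141, -0.001, -2.709]
wrist_force: [0.6, -0.4, -1.4]
finger_gap: 25.8
finger_force: 35.0
[ 531.0186007  -164.07209357  135.98951912] [ 3.14104133e+00 -5.66101325e-04 -2.70889201e+00] [-3.65561401e-01  3.78725702e-01  1.58395984e+00 -2.22923293e-05
  1.17969706e+00 -2.36904971e+00] 25.780722571821165 34.99909222126007
```

View pics/m3.png

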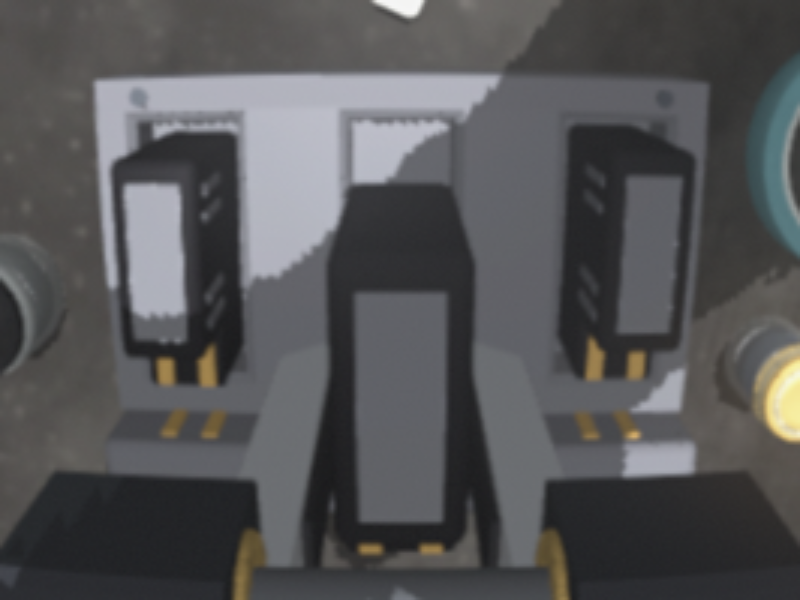

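The pack is now turned round, and the bay mouth's outer edge is at x 339–462, y 110. One last alignment check before lowering.

Run:
```python
from h import *
s=manip.read_state();P,Q=s["eef_pos"],s["eef_rot"]
yaw=Q[2];c=np.array([np.cos(yaw),np.sin(yaw)]);kx,ky=800/266,3
def f(x,y,z):
    w=wback((120+(x+.5)/kx-.5,100+(y+.5)/ky-.5),z,P,Q);d=(w-P)[:2];return w.round(1),round(d@c,1),round(d@[-c[1],c[0]],1)
zt=78+P[2]-44.6
for n,v in dict(mL=(339,110,34),mR=(462,110,34),iL=(349,119,34),iR=(452,119,34),sLL=(127,112,34),sRR=(676,112,34),labL=(354,292,zt),labR=(449,292,zt),bL=(95,81,34),bR=(709,84,34)).items(): print(n,*f(*v))
```

```text
mL [ 496.8 -201.1   34. ] 46.7 19.2
mR [ 480.6 -166.    34. ] 46.7 -19.5
iL [ 498.1 -197.1   34. ] 43.8 16.1
iR [ 484.5 -167.6   34. ] 43.8 -16.4
sLL [ 525.  -264.3   34. ] 47.5 88.4
sRR [ 450.5 -102.8   34. ] 47.4 -89.4
labL [ 507.9 -183.6  169.5] 29.2 7.9
labR [ 501.1 -168.9  169.5] 29.2 -8.2
bL [ 519.9 -278.4   34. ] 58.1 99.0
bR [437.1 -96.8  34. ] 57.1 -100.5
```

The label reads 4 mm differently at the same pixel, so I'm checking the arithmetic.

Run:
```python
from h import *
print(W["tool_from_camera"].round(3)[:3],W["camera_matrix"][:2,2])
P=np.array([0,0,136.]);
for yaw in(.4356,-2.709):
    for px in((252.8,196.9),):
        w=wback(px,169.6,P,[3.1410,-.0006,yaw]);c=[np.cos(yaw),np.sin(yaw)];print(w,w[:2]@c)
s=manip.read_state();print(s["eef_pos"],s["eef_rot"])
```

```text
[[-1.00000e-03 -9.64000e-01 -2.65000e-01  7.47550e+01]
 [ 1.00000e+00 -1.00000e-03  1.00000e-03 -9.60000e-02]
 [-1.00000e-03 -2.65000e-01  9.64000e-01 -1.78409e+02]] [252.82783716 186.22152646]
[ 26.56064792  12.41171522 169.6       ] 29.317514247753053
[-26.59785408 -12.33178215 169.6       ] 29.317514247753053
[ 531.07537799 -164.10200036  136.14856994] [ 3.14122061e+00 -3.57364659e-04 -2.70848027e+00]
```

```bash
python3 - <<'E'
from h import *
print(W["tool_from_camera"].round(2)[:3,3])
P=np.array([0,0,136.])
f=lambda y,z:wback((252.8,y),z,P,[np.pi,0,0])[0]
for n,o,k,l in(("img2",277,457/160,((177,101.5),(278,169.5),(115,34))),("img3",0,3,((185,101.5),(292,169.5),(523,169.5),(110,34)))):
    print(n,[(z,round(f(100+(y+.5)/k-.5,z),1)) for y,z in l])
E
python3 - <<'E'
from cell import manip
import cv2
a=manip.camera("top")[140:250,165:285];cv2.imwrite("pics/t3.png",cv2.resize(a,None,fx=5,fy=5,interpolation=cv2.INTER_CUBIC))
E
```

```text
[ 7.4760e+01 -1.0000e-01 -1.7841e+02]
img2 [(101.5, np.float64(34.8)), (169.5, np.float64(29.3)), (34, np.float64(43.1))]
img3 [(101.5, np.float64(35.1)), (169.5, np.float64(29.3)), (169.5, np.float64(-16.7)), (34, np.float64(46.6))]
```

The pack sits about 4.5 mm off bay centre along the bay, so I'll shift by (-4, -2) mm and lower, watching force.

```bash
python3 -m inch '[{"gripper":0.1,"dx":-0.004,"dy":-0.002,"dz":0,"wx":0,"wy":0,"wz":0},{"gripper":0.1,"dx":-0.004,"dy":-0.002,"dz":-0.015,"wx":0,"wy":0,"wz":0},{"gripper":0.1,"dx":-0.004,"dy":-0.002,"dz":-0.03,"wx":0,"wy":0,"wz":0},{"gripper":0.1,"dx":-0.004,"dy":-0.002,"dz":-0.045,"wx":0,"wy":0,"wz":0},{"gripper":0.1,"dx":-0.004,"dy":-0.002,"dz":-0.06,"wx":0,"wy":0,"wz":0}]'
```

```text
clock: 6.6
eef_pos: [526.9, -166.3, 75.9]
eef_rot: [-3.141, 0.0, -2.707]
wrist_force: [-0.5, -0.4, -2.0]
finger_gap: 25.6
finger_force: 35.0
```

```bash
python3 -m inch '[{"gripper":0.1,"dx":0,"dy":0,"dz":-0.003,"wx":0,"wy":0,"wz":0},{"gripper":0.1,"dx":0,"dy":0,"dz":-0.006,"wx":0,"wy":0,"wz":0},{"gripper":0.1,"dx":0,"dy":0,"dz":-0.009,"wx":0,"wy":0,"wz":0},{"gripper":0.1,"dx":0,"dy":0,"dz":-0.012,"wx":0,"wy":0,"wz":0},{"gripper":0.1,"dx":0,"dy":0,"dz":-0.015,"wx":0,"wy":0,"wz":0}]'
```

```text
clock: 7.02
eef_pos: [527.5, -166.3, 61.9]
eef_rot: [-3.141, 0.001, -2.706]
wrist_force: [-0.1, -0.7, -1.7]
finger_gap: 25.3
finger_force: 35.0
```

The underside is at about 27 mm, inside the mouth, with no contact force.

```bash
python3 -m inch '[{"gripper":0.1,"dx":0,"dy":0,"dz":-0.003,"wx":0,"wy":0,"wz":0},{"gripper":0.1,"dx":0,"dy":0,"dz":-0.007,"wx":0,"wy":0,"wz":0},{"gripper":0.1,"dx":0,"dy":0,"dz":-0.01,"wx":0,"wy":0,"wz":0},{"gripper":0.1,"dx":0,"dy":0,"dz":-0.013,"wx":0,"wy":0,"wz":0},{"gripper":0.1,"dx":0,"dy":0,"dz":-0.015,"wx":0,"wy":0,"wz":0}]'
```

```text
clock: 7.43
eef_pos: [527.1, -166.1, 46.0]
eef_rot: [3.141, -0.0, -2.706]
wrist_force: [0.4, 0.0, -2.0]
finger_gap: 25.8
finger_force: 35.0
```

```bash
python3 -m inch '[{"gripper":0.1,"dx":0,"dy":0,"dz":-0.0005,"wx":0,"wy":0,"wz":0},{"gripper":0.1,"dx":0,"dy":0,"dz":-0.001,"wx":0,"wy":0,"wz":0},{"gripper":0.1,"dx":0,"dy":0,"dz":-0.001,"wx":0,"wy":0,"wz":0},{"gripper":0.1,"dx":0,"dy":0,"dz":-0.001,"wx":0,"wy":0,"wz":0},{"gripper":0.1,"dx":0,"dy":0,"dz":-0.001,"wx":0,"wy":0,"wz":0}]'
```

```text
clock: 7.85
eef_pos: [527.3, -166.1, 45.6]
eef_rot: [-3.141, 0.0, -2.706]
wrist_force: [-0.1, 0.6, -2.3]
finger_gap: 25.6
finger_force: 35.0
```

```bash
python3 -m inch '[{"gripper":0.1,"dx":0,"dy":0,"dz":-0.0005,"wx":0,"wy":0,"wz":0},{"gripper":0.1,"dx":0,"dy":0,"dz":-0.001,"wx":0,"wy":0,"wz":0},{"gripper":0.1,"dx":0,"dy":0,"dz":-0.0015,"wx":0,"wy":0,"wz":0},{"gripper":0.1,"dx":0,"dy":0,"dz":-0.0015,"wx":0,"wy":0,"wz":0},{"gripper":0.1,"dx":0,"dy":0,"dz":-0.0015,"wx":0,"wy":0,"wz":0}]'
```

```text
clock: 8.27
eef_pos: [527.4, -166.1, 44.6]
eef_rot: [-3.141, 0.0, -2.706]
wrist_force: [-2.3, 1.7, 7.2]
finger_gap: 25.6
finger_force: 35.0
```

Floor contact at 7 N up, the same TCP height as the original grasp. Opening to 0.56 and rising.

```bash
python3 -m inch '[{"gripper":0.4,"dx":0,"dy":0,"dz":0,"wx":0,"wy":0,"wz":0},{"gripper":0.5,"dx":0,"dy":0,"dz":0,"wx":0,"wy":0,"wz":0},{"gripper":0.5,"dx":0,"dy":0,"dz":0,"wx":0,"wy":0,"wz":0},{"gripper":0.5,"dx":0,"dy":0,"dz":0,"wx":0,"wy":0,"wz":0},{"gripper":0.5,"dx":0,"dy":0,"dz":0,"wx":0,"wy":0,"wz":0}]'
```

```text
clock: 8.68
eef_pos: [527.2, -166.1, 43.9]
eef_rot: [3.142, -0.0, -2.706]
wrist_force: [-0.2, -0.1, 0.5]
finger_gap: 46.9
finger_force: 0.0
```

```bash
python3 -m inch '[{"gripper":0.5,"dx":0,"dy":0,"dz":0.015,"wx":0,"wy":0,"wz":0},{"gripper":0.5,"dx":0,"dy":0,"dz":0.04,"wx":0,"wy":0,"wz":0},{"gripper":0.5,"dx":0,"dy":0,"dz":0.07,"wx":0,"wy":0,"wz":0},{"gripper":0.5,"dx":0,"dy":0,"dz":0.1,"wx":0,"wy":0,"wz":0},{"gripper":0.5,"dx":0,"dy":0,"dz":0.12,"wx":0,"wy":0,"wz":0}]'
python3 - <<'E'
from cell import manip
import cv2,numpy as np
w=manip.camera("wrist")[80:290,100:400]
a=manip.camera("scene")[150:250,170:300]
o=np.zeros((420,800,3),np.uint8);o[:,:480]=cv2.resize(w,(480,336))[0:0] if 0 else cv2.resize(w,(480,420));o[:246,480:]=cv2.resize(a,(320,246))
cv2.imwrite("pics/m4.png",o)
E
```

```text
clock: 9.1
eef_pos: [527.7, -166.3, 166.8]
eef_rot: [-3.14, 0.002, -2.706]
wrist_force: [0.5, 0.6, 0.3]
finger_gap: 46.9
finger_force: 0.0
```

View pics/m4.png

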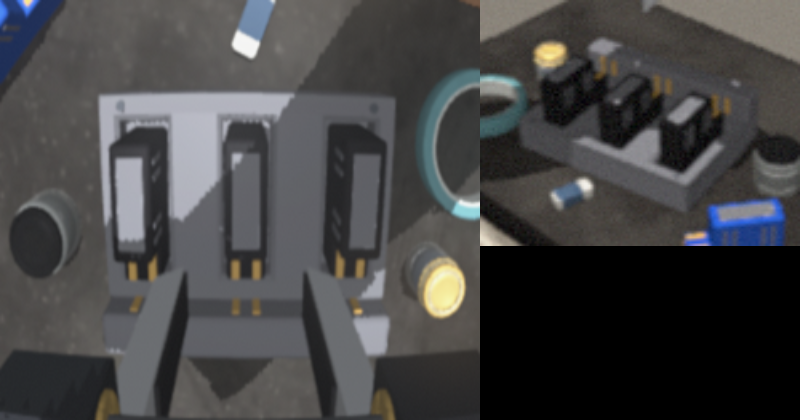

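The view shows all three packs seated alike. The middle pack's contacts, at (245,270), now face the bar, and the gripper is clear.

```bash
python3 -c "
from cell import manip
print(manip.sign_off())"
```

```text
the job is handed in; nothing more can be done
None
```

The backwards pack (middle bay) is turned end for end and back in the same bay, down on the floor with its stepped end towards the terminal bar; the other two packs were not touched, and the job was handed in at about 9 s, with no verdict returned.

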